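# Probe the contacts of a clock movement under its dust dome

### The arm

A 7-joint arm with a two-finger parallel gripper is mounted at the origin on the work surface. World frame = base frame: x ahead of the robot, y to its left, z up, the work surface at z = 0. Lengths are in m, angles in rad, forces in N, time in s.
With the tool pointing down it reaches from about 0.4 to 0.85 m from the base axis. Payload 4.5 kg.
Tool frame: the origin (TCP) lies at the very end of the fingers, on their centre line; the grasp point (between the pads) lies 19 mm behind it; z points along the fingers, y is the line along which they close (so a half turn about z gives the same grasp; the last joint's range is limited). The gripper opens to 88 mm and grips with 3 to 60 N. Pads are 18 mm wide; open, the fingers measure 123 mm over their backs; the gripper's body (75 mm by 187 mm) begins 45 mm behind the grasp point.
Start: joints at [-1.232, 0.689, -0.195, 1.565, 0.157, 0.902, -0.215], TCP at [0.188, 0.596, 0.239] pointing down, gripper open.
Joint ranges: [-3.01, 3.01], [-0.46, 2.08], [-1.47, 1.51], [0.13, 2.56], [-1, 4.14], [0.04, 2.09], [-2.66, 2.66]. Speed limits (rad/s): [2.57, 2.57, 3.14, 3.14, 3.14, 3.14, 3.14].

### API

Orientations are given as a unit quaternion [x, y, z, w].
In Python, from plant import r gives the robot as it stands. The module is installed in compiled form; this text tells all that it offers.
- The arm moves only by the tool step_arm, never from a script. Its argument "increments" is a list of rows, each a list of 2 entries, a list of its own where there are three numbers: the shift along the world's x, y, z in cm, then the turn, a rotation vector about the world's x, y, z in degrees. A call has exactly 10 rows; each row shifts and turns the commanded pose from where the row before left it; what a row does not reach is not made up. A row lasts 1/10 s, in which the tool goes at most 50 mm and 8.59 degrees, less where a joint would pass 70% of its speed; a pose out of reach is approached as far as the arm can. A call is refused whole if a number of a shift passes 5 or a number of a turn 8.59, either way. A call with a gripper value outside its range is refused whole. "fingers" is the opening, from 0 (shut) to 1 (fully open), set as the call begins (left out, the last holds). The fingers move at their own pace and stop on an object; "grip_force" is the grip in N (left out, the last holds). Time passes only in rows, so rows that do not move let the fingers close, or fill a call up. It gives the time, the measured TCP pose, the force, the opening and the grip force at its end, in the units of the state.
- r.get_state(): the state, without advancing time (a new reading comes with each control period).
- r.snapshot(name): name is "scene" or "top"; returns (picture, depth): 480x640x3 uint8, red, green, blue; 480x640 float32, m along the optical axis (not along the pixel's ray), 0 where there is no reading.
- r.calibration(name): a dict with "fov_y" (degrees; the focal length in pixels is half the picture's height over the tangent of half this angle, whatever the lens; pixels are square), "cx", "cy" (the principal point, pixels), "R" (3x3) and "t" (3): a world point X has camera coordinates R X + t. Camera axes: x right, y down, z forward; pixel columns grow to the right and rows downward; lengths in m; the calibration is good to about 2 mm. A picture is of the moment at which its call begins. calibration takes no time and is no camera call.
- r.finish_job(): hands the job in; it is judged then, once.
The state is a dict: "clock": time; "q": joint angles; "qd": joint speeds; "joint_torque": joint torques, N m; "tool_pos": TCP position; "eef_rot": TCP orientation; "contact_force": force on the tool from outside, world axes, zero at the start; "moment": the same for the moment, N m; "opening": opening from 0.0 (shut) to 1.0 (fully open); "finger_force": force on a finger pad.
Only numpy, scipy, OpenCV 4.12 (cv2) and the standard library are available. Lean on these libraries where they do the work, as an engineer would, in place of code of your own. Each camera call takes 0.05 s, during which the arm holds its last target. There are 200 camera calls.

### The job

Lift the clear dust dome off the clock movement by its knob and, without tipping or dropping it, set it down upright and wholly on the round black mat, not on the bare bench. Then take the orange-handled test probe from its stand and with its tip gently press down the movement's spring contacts, at least halfway and for about half a second each: first red, then yellow, then blue; never press the black one. Finally hang the probe upright by its collar in the stand's fork again and let go; leave the loupe, blower, jar and die rack where they stand.

Things in the scene. Friction and masses are not known exactly. Their poses are not given: they have to be found in the camera images.
- dome: clear plastic dust dome, open below, 124 mm outer diameter at its rim, wall 4 mm, 50 mm high to its flat top, with a round black knob on top (22 to 26 mm diameter, from 50 to 86 mm above the rim). About 250 g. Origin: centre of the lower rim plane; z up through the knob. At the start it covers the movement, standing on the white base
- mat: round black rubber mat lying fixed on the bench, 170 mm diameter, 6 mm thick; origin at the centre of its underside. The place to set the dome down
- jig: fixed round white base, 156 mm diameter, 14 mm high, with a brass clock movement (94 mm diameter, top 22 mm above the bench) on its middle; origin at the centre of its underside. Four spring contacts stand on the movement, 30 mm from its centre and 90 degrees apart, in an order that differs each time
- probe: cordless test probe, 115 mm long, 70 g: steel shaft, 12 mm diameter, tapering over the last 16 mm to a 5 mm tip; black collar, 30 mm diameter, 60 to 65 mm above the tip; orange square handle, 18 x 18 mm, 65 to 115 mm above the tip. Origin: the tip; z runs up to the handle; x and y are square to the handle's faces. It starts hanging upright by its collar in the fork
- probe_tip (a point): the probe's tip
- probe_collar (a point): centre of the underside of the probe's collar, 60 mm above the tip; this rests on the fork
- stand: fixed probe stand: grey foot 85 x 75 mm, upright on its +x side, and a level aluminium fork whose top is 80 mm above the bench. Two prongs, each 14 mm wide, point to -x with an 18 mm gap; red lips rise 4 mm over the prong ends, 22 to 26 mm from the rest position. Origin on the bench straight below the rest position
- stand_fork (a point): rest position of the probe: middle of the fork's gap at the height of the prongs' top. The gap is closed 10 mm beyond it in +x of the stand
- loupe: small black eye loupe, 36 mm diameter, 34 mm high, standing loose; bystander; origin at its underside
- blower: orange rubber-bulb air blower, 50 mm diameter, 68 mm high, standing loose; bystander; origin at its underside
- jar: small glass jar with steel cap, 52 mm diameter, 45 mm high, loose; bystander; origin at its underside
- die_rack: dark steel plate 40 x 110 mm with three steel dies on it, 34 mm high at most, loose; bystander; origin at its underside
- node_red: red plastic collar, 24 mm diameter, 6 mm high, fixed on the movement around the red contact; origin at the centre of its underside, 22 mm above the bench
- pin_red_top (a point): centre of the top of the red spring contact: a flat brass button of 16 mm diameter that stands 6 mm above its red collar (34 mm above the bench when free)
- pin_red (a joint): how far the red contact is pressed down, 0 to 0.004 m; it springs back, takes about 1 N to start and 4.5 N at the bottom
- node_yellow: yellow plastic collar, 24 mm diameter, 6 mm high, fixed on the movement around the yellow contact; origin at the centre of its underside, 22 mm above the bench
- pin_yellow_top (a point): centre of the top of the yellow spring contact: a flat brass button of 16 mm diameter that stands 6 mm above its yellow collar (34 mm above the bench when free)
- pin_yellow (a joint): how far the yellow contact is pressed down, 0 to 0.004 m; it springs back, takes about 1 N to start and 4.5 N at the bottom
- node_blue: blue plastic collar, 24 mm diameter, 6 mm high, fixed on the movement around the blue contact; origin at the centre of its underside, 22 mm above the bench
- pin_blue_top (a point): centre of the top of the blue spring contact: a flat brass button of 16 mm diameter that stands 6 mm above its blue collar (34 mm above the bench when free)
- pin_blue (a joint): how far the blue contact is pressed down, 0 to 0.004 m; it springs back, takes about 1 N to start and 4.5 N at the bottom
- node_black: black plastic collar, 24 mm diameter, 6 mm high, fixed on the movement around the black contact; origin at the centre of its underside, 22 mm above the bench
- pin_black_top (a point): centre of the top of the black spring contact: a flat brass button of 16 mm diameter that stands 6 mm above its black collar (34 mm above the bench when free)
- pin_black (a joint): how far the black contact is pressed down, 0 to 0.004 m; it springs back, takes about 1 N to start and 4.5 N at the bottom

How it is judged:
By the outcome, as a careful person would: the job done as asked, in the order asked, and still so for the second after the job is handed in, with the robot touching nothing.
It also fails if it takes over 72 s, if anything falls off the work surface, if the arm or the gripper's body presses on something with over 40 N, if the wrist force passes 120 N, or if a joint passes its speed limit or range.

## Working session

There is one attempt and no reset: what is moved stays moved. The work goes in short steps, Python scripts to look and compute and a tool call to move; the robot and the scene stay as the last step left them, time stands still between calls to the robot, and variables do not carry over. Pictures are saved under pics/ and viewed, at most 10 in all, crops included, and the job is handed in when it is done.

Besides the shell and the picture viewer there is one more tool, called after "Call:" as a command line: name --argument value ..., lists and objects as JSON in quotes. step_arm: Moves the arm, as the interface text tells. Its arguments: {"type":"object","properties":{"increments":{"type":"array","items":{"type":"array"}},"fingers":{"type":"number"},"grip_force":{"type":"number"}},"required":["increments"]}

```bash
mkdir -p pics
cat > h.py <<'E'
import numpy as np,cv2
from plant import r
def cal(n):
    c=r.calibration(n); f=240/np.tan(np.radians(c["fov_y"])/2); return f,c["cx"],c["cy"],np.array(c["R"]),np.array(c["t"])
def ray(n,u,v,z):
    f,cx,cy,R,t=cal(n); d=R.T@np.array([(u-cx)/f,(v-cy)/f,1]); o=-R.T@t
    return o+d*(z-o[2])/d[2]
def proj(n,X):
    f,cx,cy,R,t=cal(n); p=R@np.array(X)+t; return f*p[0]/p[2]+cx,f*p[1]/p[2]+cy
def dep(n,u,v,d):
    f,cx,cy,R,t=cal(n); return R.T@(np.array([(u-cx)/f*d,(v-cy)/f*d,d])-t)
def save(n,name):
    p,d=r.snapshot(n); cv2.imwrite(f"pics/{name}.png",p[:,:,::-1]); np.save(f"pics/{name}.npy",d); return p,d
E
python3 - <<'E'
from h import *
for n in("scene","top"):
    save(n,n+"0"); f,cx,cy,R,t=cal(n); print(n,f,cx,cy,-R.T@t,R.round(3).tolist())
print(r.get_state())
E
```

```text
scene 467.78150252187703 319.2303652652106 237.80496394041268 [0.92217543 0.53067151 0.70622031] [[-0.834, 0.551, 0.014], [0.369, 0.577, -0.729], [-0.409, -0.603, -0.685]]
top 567.2181773545924 317.64216185180214 239.7886957231678 [0.41453961 0.01810372 0.98597867] [[-0.026, -1.0, 0.013], [-0.984, 0.024, -0.177], [0.177, -0.018, -0.984]]
{'clock': 0.1, 'q': array([-1.23219702,  0.68990439, -0.19453094,  1.56618617,  0.15728229,
        0.90250094, -0.21509051]), 'qd': array([ 0.00093798, -0.00285972, -0.00294765, -0.00383467, -0.00114855,
       -0.00025289, -0.00121952]), 'joint_torque': array([-2.50158620e-03, -5.28494060e+01, -1.27131812e+00, -1.53836185e+01,
       -5.25639730e-02,  1.96614041e-03,  4.32014497e-05]), 'tool_pos': array([0.18743116, 0.59566471, 0.23800219]), 'eef_rot': array([ 1.51772515e-01,  9.88415123e-01, -8.01394609e-04, -7.53018943e-05]), 'contact_force': array([ 0.56633934,  0.55893517, -0.26380518]), 'moment': array([0.0371431 , 0.04199583, 0.01866918]), 'finger_force': 0.0, 'opening': 1.0005409395913798}
```

View pics/top0.png

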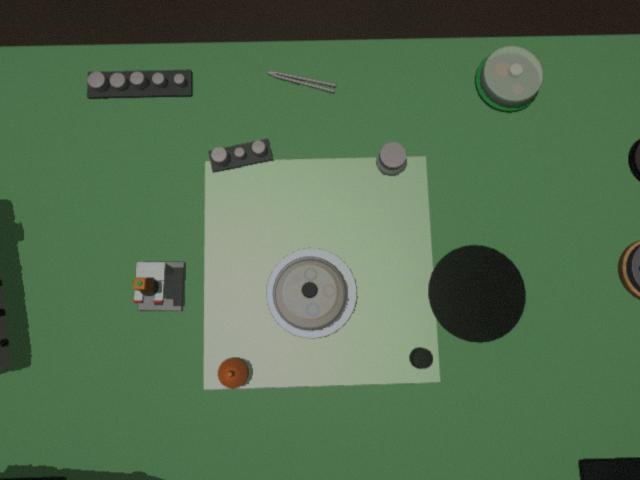

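View pics/scene0.png

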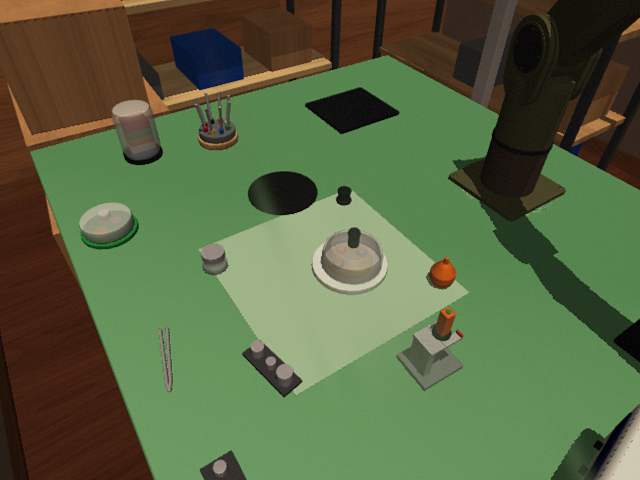

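The top view shows the jig and dome at about (311,293) with the knob at (310,290). The mat is at (477,293), and the stand and probe are at about (150,287). The prongs, with red lips near row 298, point down the image, which is world -x. Next I'll measure these positions.

Run:
```python
from h import *
im=cv2.imread("pics/top0.png"); hsv=cv2.cvtColor(im,cv2.COLOR_BGR2HSV); d=np.load("pics/top0.npy")
def blobs(mask,box,zs,name):
    m=np.zeros_like(mask);x0,y0,x1,y1=box;m[y0:y1,x0:x1]=mask[y0:y1,x0:x1]
    n,l,s,c=cv2.connectedComponentsWithStats(m.astype(np.uint8))
    for i in range(1,n):
        if s[i,4]>=8:
            cs,_=cv2.findContours((l==i).astype(np.uint8),0,1); (u,v),rad=cv2.minEnclosingCircle(cs[0])
            print(name,s[i].tolist(),c[i].round(1),"circ",round(u,1),round(v,1),round(rad,1),[ray("top",*c[i],z).round(4).tolist() for z in zs], [ray("top",u,v,z).round(4).tolist() for z in zs],cv2.minAreaRect(cs[0]))
V=hsv[...,2];S=hsv[...,1];H=hsv[...,0]
blobs(V<60,(420,230,540,350),[.006],"mat")
blobs((V<60),(290,270,330,310),[.1],"knob")
blobs((V>120)&(S<60),(260,240,365,345),[.014],"jig")
blobs((H<18)&(S>150)&(V>80),(120,250,190,310),[.135,.084],"orange")
blobs((S<70)&(V>150),(120,250,190,315),[.08],"fork")
blobs((S<70)&(V<150)&(V>50),(120,250,190,315),[0.006],"foot")
for u,v in [(310,290),(142,284),(140,282),(150,270)]: print(u,v,dep("top",u,v,d[v,u]).round(4))
for a,box in(("stand",(115,245,205,325)),("jig",(255,235,370,350))):
    c=im[box[1]:box[3],box[0]:box[2]]
    globals()[a]=cv2.resize(c,(400,400),interpolation=cv2.INTER_CUBIC)
s=cv2.imread("pics/scene0.png")
c1=cv2.resize(s[290:390,390:490],(400,400),interpolation=cv2.INTER_CUBIC); 
cv2.imwrite("pics/crop0.png",np.hstack([stand,c1])*1)
cv2.imwrite("pics/crop1.png",np.hstack([jig,cv2.resize(s[215:300,305:400],(400,400),interpolation=cv2.INTER_CUBIC)]))
```

```text
mat [429, 245, 97, 97, 7315] [476.6 293.4] circ 476.4 293.7 49.5 [[0.4895, -0.2725, 0.006]] [[0.4891, -0.2719, 0.006]] ((477.0, 293.0), (96.0, 96.0), 90.0)
knob [302, 283, 15, 15, 170] [309.2 289.7] circ 309.3 289.8 7.3 [[0.4947, 0.0174, 0.1]] [[0.4946, 0.0173, 0.1]] ((309.2500305175781, 289.7500305175781), (14.142135620117188, 13.435027122497559), 45.0)
jig [260, 240, 105, 105, 6692] [312.8 290.8] circ 312.0 292.0 73.5 [[0.5004, 0.0112, 0.014]] [[0.4985, 0.0127, 0.014]] ((312.0, 292.0), (104.0, 104.0), 90.0)
jig [276, 262, 61, 65, 2885] [306.1 294.7] circ 308.4 294.2 33.0 [[0.4942, 0.0229, 0.014]] [[0.4949, 0.0189, 0.014]] ((306.0, 294.0), (64.0, 60.0), 90.0)
orange [133, 278, 13, 12, 91] [139.4 283.6] circ 139.0 283.0 7.2 [[0.5072, 0.2714, 0.135], [0.5127, 0.2865, 0.084]] [[0.5081, 0.272, 0.135], [0.5137, 0.2872, 0.084]] ((139.15853881835938, 283.5731506347656), (11.484880447387695, 11.0431547164917), 6.34019136428833)
orange [134, 301, 8, 2, 10] [137.3 301.2] circ 137.5 301.0 3.5 [[0.4809, 0.2737, 0.135], [0.4849, 0.2891, 0.084]] [[0.4812, 0.2734, 0.135], [0.4852, 0.2888, 0.084]] 
[... 252 characters left out ...]
8, 17, 406] [150.5 270.1] circ 150.4 271.0 14.9 [[0.5344, 0.2707, 0.08]] [[0.5329, 0.2708, 0.08]] ((149.5, 271.0), (16.0, 27.0), 90.0)
fork [134, 291, 8, 9, 57] [137.6 295.6] circ 138.0 295.0 5.0 [[0.4941, 0.29, 0.08]] [[0.495, 0.2894, 0.08]] ((137.5, 295.0), (8.0, 7.0), 90.0)
fork [155, 292, 8, 8, 46] [158.5 296.2] circ 158.5 295.5 4.9 [[0.4923, 0.257, 0.08]] [[0.4934, 0.257, 0.08]] ((158.5, 295.5), (7.0, 7.0), 90.0)
foot [134, 261, 51, 51, 1454] [165.4 288.7] circ 160.0 285.0 33.3 [[0.5112, 0.2649, 0.006]] [[0.5178, 0.2743, 0.006]] ((159.0, 286.0), (50.0, 50.0), 90.0)
310 290 [0.4942 0.0162 0.1002]
142 284 [0.5063 0.267  0.1366]
140 282 [0.5094 0.2703 0.1357]
150 270 [0.5346 0.2716 0.0795]
```

View pics/crop0.png

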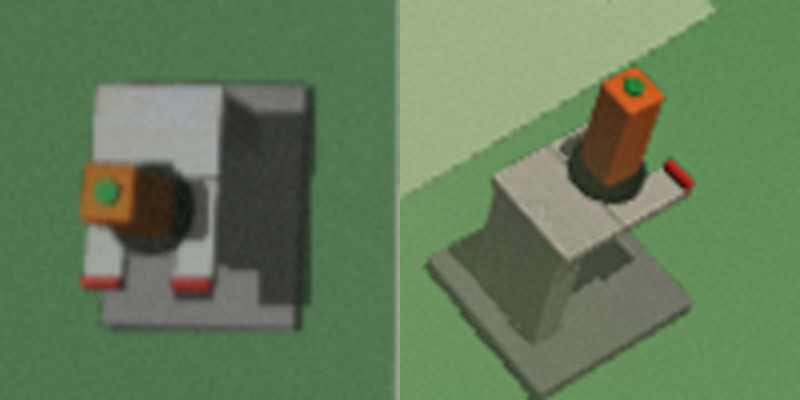

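View pics/crop1.png

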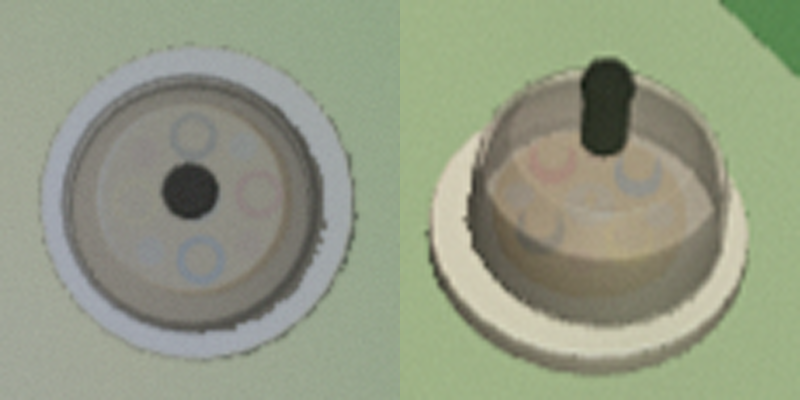

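Measured positions:

| Item | Position (x, y) in m | Check |
|---|---|---|
| Knob | (0.4945, 0.0173) | top at 0.100 by depth, as expected |
| Mat | (0.489, -0.272) | |
| Probe and fork rest | about (0.508, 0.272) | handle top and lips agree |
| Stand yaw | about -2° | |

The crops show the contacts dimly through the dome, and I'll measure them once it is off. Now I'll move to the dome.

Call:
step_arm --increments '[[[1, -2, 0], [0, 0, 1.6]], [[2, -4, 0], [0, 0, 1.6]], [[2, -4, 0], [0, 0, 1.6]], [[2, -4, 0], [0, 0, 1.6]], [[2, -4, 0], [0, 0, 1.6]], [[2, -4, 0], [0, 0, 1.6]], [[2, -4, 0], [0, 0, 1.6]], [[2, -4, 0], [0, 0, 1.6]], [[2, -4, 0], [0, 0, 1.6]], [[2, -4, 0], [0, 0, 1.6]]]' --fingers 1 --grip_force 25

```text
clock: 1.1
tool_pos: [0.378, 0.2145, 0.2387]
eef_rot: [0.012, 1.0, -0.0, -0.0]
contact_force: [0.5, -0.3, 0.3]
opening: 1.001
finger_force: 0.0
```

Call:
step_arm --increments '[[[2, -3, 0], [0, 0, 0]], [[2, -3.5, 0], [0, 0, 0]], [[2, -3.5, 0], [0, 0, 0]], [[2, -3.5, 0], [0, 0, 0]], [[2, -3, -1], [0, 0, 0]], [[1.1, -2, -2], [0, 0, 0]], [[0.55, -1.2, -2], [0, 0, 0]], [[0, 0, -2], [0, 0, 0]], [[0, 0, -2], [0, 0, 0]], [[0, 0, 0], [0, 0, 0]]]'

```text
clock: 2.1
tool_pos: [0.4923, 0.0188, 0.1467]
eef_rot: [0.013, 1.0, -0.0, -0.003]
contact_force: [0.6, -0.2, 1.1]
opening: 0.999
finger_force: 0.0
```

Run:
```python
from h import *
print(r.get_state()["tool_pos"])
```

```text
[0.49232225 0.01881815 0.14665626]
```

Call:
step_arm --increments '[[[0.2, -0.15, -1], [0, 0, 0]], [[0, 0, -1], [0, 0, 0]], [[0, 0, -1.2], [0, 0, 0]], [[0, 0, -1.2], [0, 0, 0]], [[0, 0, -1.2], [0, 0, 0]], [[0, 0, -1.2], [0, 0, 0]], [[0, 0, -0.7], [0, 0, 0]], [[0, 0, -0.3], [0, 0, 0]], [[0, 0, 0], [0, 0, 0]], [[0, 0, 0], [0, 0, 0]]]'

```text
clock: 3.1
tool_pos: [0.4963, 0.0178, 0.0711]
eef_rot: [0.013, 1.0, 0.0, 0.0]
contact_force: [0.8, -0.4, 0.0]
opening: 0.999
finger_force: 0.0
```

Call:
step_arm --increments '[[[0, 0, 0], [0, 0, 0]], [[0, 0, 0], [0, 0, 0]], [[0, 0, 0], [0, 0, 0]], [[0, 0, 0], [0, 0, 0]], [[0, 0, 0], [0, 0, 0]], [[0, 0, 0], [0, 0, 0]], [[0, 0, 0], [0, 0, 0]], [[0, 0, 0], [0, 0, 0]], [[0, 0, 0], [0, 0, 0]], [[0, 0, 0], [0, 0, 0]]]' --fingers 0 --grip_force 30

```text
clock: 4.1
tool_pos: [0.496, 0.0177, 0.0708]
eef_rot: [0.013, 1.0, -0.0, -0.0]
contact_force: [0.5, -0.2, 1.5]
opening: 0.248
finger_force: 29.4
```

Call:
step_arm --increments '[[[0, 0, 0.5], [0, 0, 0]], [[0, 0, 0.5], [0, 0, 0]], [[0, 0, 1], [0, 0, 0]], [[0, 0, 1], [0, 0, 0]], [[0, 0, 1], [0, 0, 0]], [[0, 0, 1], [0, 0, 0]], [[0, 0, 1], [0, 0, 0]], [[0, 0, 1], [0, 0, 0]], [[0, 0, 0.5], [0, 0, 0]], [[0, 0, 0], [0, 0, 0]]]'

```text
clock: 5.1
tool_pos: [0.4965, 0.0177, 0.1465]
eef_rot: [0.013, 1.0, 0.0, 0.001]
contact_force: [0.3, 0.4, -1.8]
opening: 0.246
finger_force: 29.5
```

Run:
```python
from h import *
save("scene","scene1"); print(r.get_state()["tool_pos"])
```

```text
[0.49618111 0.0176678  0.14601805]
```

View pics/scene1.png

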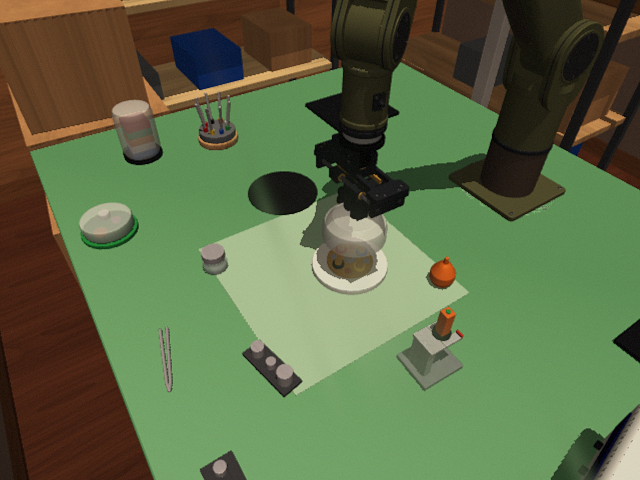

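The dome hangs upright in the gripper at about (355,228), clear of the movement. Carrying it to the mat.

Call:
step_arm --increments '[[[0, -0.6, 0], [0, 0, 0]], [[0, -1.2, 0], [0, 0, 0]], [[0, -2, 0], [0, 0, 0]], [[0, -2.5, 0], [0, 0, 0]], [[0, -3, 0], [0, 0, 0]], [[0, -3, 0], [0, 0, 0]], [[-0.1, -3, 0], [0, 0, 0]], [[-0.1, -3, 0], [0, 0, 0]], [[-0.1, -3, 0], [0, 0, 0]], [[-0.1, -2.5, 0], [0, 0, 0]]]'

```text
clock: 6.15
tool_pos: [0.4906, -0.2236, 0.1451]
eef_rot: [0.014, 1.0, -0.0, -0.001]
contact_force: [0.6, -0.2, -2.1]
opening: 0.249
finger_force: 29.6
```

Call:
step_arm --increments '[[[0, -2.2, 0], [0, 0, 0]], [[0, -1.5, 0], [0, 0, 0]], [[0, -1, 0], [0, 0, 0]], [[0, -0.5, 0], [0, 0, 0]], [[0, 0, -0.8], [0, 0, 0]], [[0, 0, -1.2], [0, 0, 0]], [[0, 0, -1.4], [0, 0, 0]], [[0, 0, -1.4], [0, 0, 0]], [[0, 0, -0.8], [0, 0, 0]], [[0, 0, -0.4], [0, 0, 0]]]'

```text
clock: 7.15
tool_pos: [0.4916, -0.2715, 0.0845]
eef_rot: [0.012, 1.0, 0.0, -0.001]
contact_force: [-0.3, -0.5, -2.2]
opening: 0.244
finger_force: 29.6
```

Call:
step_arm --increments '[[[0, 0, -0.4], [0, 0, 0]], [[0, 0, -0.4], [0, 0, 0]], [[0, 0, -0.3], [0, 0, 0]], [[0, 0, -0.3], [0, 0, 0]], [[0, 0, -0.2], [0, 0, 0]], [[0, 0, -0.2], [0, 0, 0]], [[0, 0, -0.1], [0, 0, 0]], [[0, 0, -0.1], [0, 0, 0]], [[0, 0, 0], [0, 0, 0]], [[0, 0, 0], [0, 0, 0]]]'

```text
clock: 8.15
tool_pos: [0.4921, -0.2723, 0.0658]
eef_rot: [0.013, 1.0, 0.0, 0.0]
contact_force: [-0.1, -0.2, -1.1]
opening: 0.251
finger_force: 29.6
```

Call:
step_arm --increments '[[[0, 0, -0.05], [0, 0, 0]], [[0, 0, -0.05], [0, 0, 0]], [[0, 0, -0.05], [0, 0, 0]], [[0, 0, -0.05], [0, 0, 0]], [[0, 0, -0.05], [0, 0, 0]], [[0, 0, -0.05], [0, 0, 0]], [[0, 0, 0], [0, 0, 0]], [[0, 0, 0], [0, 0, 0]], [[0, 0, 0], [0, 0, 0]], [[0, 0, 0], [0, 0, 0]]]'

```text
clock: 9.15
tool_pos: [0.4921, -0.2723, 0.0628]
eef_rot: [0.013, 1.0, 0.0, 0.0]
contact_force: [0.3, 1.1, 0.5]
opening: 0.249
finger_force: 29.5
```

Call:
step_arm --increments '[[[0, 0, -0.05], [0, 0, 0]], [[0, 0, -0.05], [0, 0, 0]], [[0, 0, 0], [0, 0, 0]], [[0, 0, 0], [0, 0, 0]], [[0, 0, 0], [0, 0, 0]], [[0, 0, 0], [0, 0, 0]], [[0, 0, 0], [0, 0, 0]], [[0, 0, 0], [0, 0, 0]], [[0, 0, 0], [0, 0, 0]], [[0, 0, 0], [0, 0, 0]]]'

```text
clock: 10.15
tool_pos: [0.4921, -0.2723, 0.0627]
eef_rot: [0.013, 1.0, -0.0, 0.0]
contact_force: [-2.0, 1.9, 8.8]
opening: 0.249
finger_force: 29.1
```

Contact is clear: z has stopped and the force has risen. Releasing, then rising.

Call:
step_arm --increments '[[[0, 0, 0.05], [0, 0, 0]], [[0, 0, 0], [0, 0, 0]], [[0, 0, 0], [0, 0, 0]], [[0, 0, 0], [0, 0, 0]], [[0, 0, 0], [0, 0, 0]], [[0, 0, 0], [0, 0, 0]], [[0, 0, 0], [0, 0, 0]], [[0, 0, 0], [0, 0, 0]], [[0, 0, 0], [0, 0, 0]], [[0, 0, 0], [0, 0, 0]]]' --fingers 1

```text
clock: 11.15
tool_pos: [0.492, -0.2723, 0.0622]
eef_rot: [0.013, 1.0, 0.0, -0.0]
contact_force: [-0.4, 0.5, -0.1]
opening: 1.0
finger_force: 0.0
```

Call:
step_arm --increments '[[[0, 0, 1], [0, 0, 0]], [[0, 0, 1], [0, 0, 0]], [[0, 0, 1.5], [0, 0, 0]], [[0, 0, 2], [0, 0, 0]], [[0, 0, 2], [0, 0, 0]], [[0, 1, 3], [0, 0, 0]], [[0, 2, 3], [0, 0, 0]], [[0, 3, 2.5], [0, 0, 0]], [[0, 4, 1], [0, 0, 0]], [[0, 4, 0], [0, 0, 0]]]'

```text
clock: 12.15
tool_pos: [0.4931, -0.1314, 0.235]
eef_rot: [0.014, 1.0, -0.0, 0.003]
contact_force: [-0.4, 1.4, -0.3]
opening: 0.999
finger_force: 0.0
```

Call:
step_arm --increments '[[[0.2, 4.5, 0], [0, 0, 0]], [[0.2, 4.5, 0], [0, 0, 0]], [[0.2, 4.5, 0], [0, 0, 0]], [[0.2, 4.5, 0], [0, 0, 0]], [[0.2, 4.5, 0], [0, 0, 0]], [[0.2, 4.5, 0], [0, 0, 0]], [[0.2, 4.5, 0], [0, 0, 0]], [[0.1, 4, 0], [0, 0, 0]], [[0, 3, 0], [0, 0, 0]], [[0, 1.4, 0], [0, 0, 0]]]'

```text
clock: 13.15
tool_pos: [0.5062, 0.2707, 0.2334]
eef_rot: [0.011, 1.0, 0.002, 0.0]
contact_force: [0.9, 0.1, -0.2]
opening: 0.997
finger_force: 0.0
```

Run:
```python
from h import *
save("top","top2");save("scene","scene2"); print(r.get_state()["tool_pos"])
```

```text
[0.5065431  0.26865418 0.23289015]
```

View pics/top2.png

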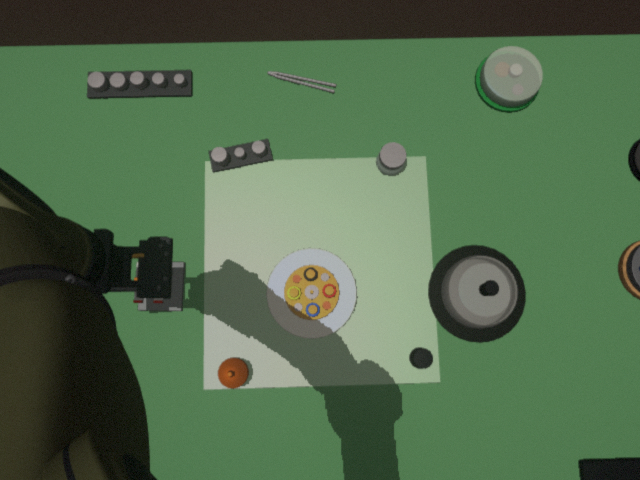

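The dome stands wholly on the mat at (480,292). The contacts are black (311,274), red (330,291), blue (313,310) and yellow (293,293). Next I'll measure their centres, using the collar tops at z = 0.028.

Run:
```python
from h import *
im=cv2.imread("pics/top2.png"); hsv=cv2.cvtColor(im,cv2.COLOR_BGR2HSV);H,S,V=[hsv[...,i].astype(int) for i in range(3)]
for n,(u,v) in dict(black=(311,274),red=(330,291),blue=(313,310),yellow=(293,293)).items():
    yy,xx=np.mgrid[:480,:640]; near=np.hypot(xx-u,yy-v)<12
    m={"black":V<70,"red":((H<8)|(H>172))&(S>140),"blue":(H>100)&(H<135)&(S>70),"yellow":(H>24)&(H<34)&(S>120)}[n]&near
    k,l,s,c=cv2.connectedComponentsWithStats(m.astype(np.uint8)); i=1+np.argmax(s[1:,4])
    cs,_=cv2.findContours((l==i).astype(np.uint8),0,1); q,rad=cv2.minEnclosingCircle(cs[0])
    print(n,s[i].tolist(),np.round(q,1),round(rad,1),ray("top",*q,.028).round(4))
P={}
```

```text
black [305, 271, 12, 10, 26] [310.7 274.5] 5.9 [0.527  0.0142 0.028 ]
red [323, 284, 13, 14, 59] [329.  290.5] 6.5 [ 0.4991 -0.016   0.028 ]
blue [306, 303, 14, 14, 61] [312.4 309.4] 6.6 [0.468  0.0127 0.028 ]
yellow [287, 286, 14, 14, 102] [293.7 292.7] 7.3 [0.4969 0.0437 0.028 ]
```

Call:
step_arm --increments '[[[0.1, 0.35, -1], [0, 0, 0]], [[0, 0, -1.5], [0, 0, 0]], [[0, 0, -1.5], [0, 0, 0]], [[0, 0, -1], [0, 0, 0]], [[0, 0, -0.8], [0, 0, 0]], [[0, 0, -0.7], [0, 0, 0]], [[0, 0, -0.5], [0, 0, 0]], [[0, 0, 0], [0, 0, 0]], [[0, 0, 0], [0, 0, 0]], [[0, 0, 0], [0, 0, 0]]]'

```text
clock: 14.25
tool_pos: [0.5083, 0.2705, 0.1627]
eef_rot: [0.013, 1.0, 0.0, 0.0]
contact_force: [0.2, -0.4, 0.7]
opening: 0.998
finger_force: 0.0
```

Contact pairs are 60 mm and 59 mm apart, which fits the 60 mm expected. Descending to the handle.

Call:
step_arm --increments '[[[0, 0.05, -1], [0, 0, 0]], [[0, 0.05, -1], [0, 0, 0]], [[0, 0, -1], [0, 0, 0]], [[0, 0, -1], [0, 0, 0]], [[0, 0, -1], [0, 0, 0]], [[0, 0, -0.8], [0, 0, 0]], [[0, 0, -0.6], [0, 0, 0]], [[0, 0, -0.3], [0, 0, 0]], [[0, 0, 0], [0, 0, 0]], [[0, 0, 0], [0, 0, 0]]]'

```text
clock: 15.25
tool_pos: [0.5082, 0.2714, 0.0955]
eef_rot: [0.013, 1.0, 0.0, 0.0]
contact_force: [-0.2, -0.3, 0.5]
opening: 1.002
finger_force: 0.0
```

Call:
step_arm --increments '[[[0, 0, 0], [0, 0, 0]], [[0, 0, 0], [0, 0, 0]], [[0, 0, 0], [0, 0, 0]], [[0, 0, 0], [0, 0, 0]], [[0, 0, 0], [0, 0, 0]], [[0, 0, 0], [0, 0, 0]], [[0, 0, 0], [0, 0, 0]], [[0, 0, 0], [0, 0, 0]], [[0, 0, 0], [0, 0, 0]], [[0, 0, 0], [0, 0, 0]]]' --fingers 0 --grip_force 25

```text
clock: 16.25
tool_pos: [0.508, 0.2713, 0.0952]
eef_rot: [0.013, 1.0, 0.0, -0.0]
contact_force: [0.5, 0.1, -0.3]
opening: 0.199
finger_force: 25.0
```

Gripped at 17.5 mm opening, against an 18 mm handle. I'll lift straight up and look.

Call:
step_arm --increments '[[[0, 0, 0.4], [0, 0, 0]], [[0, 0, 0.8], [0, 0, 0]], [[0, 0, 1], [0, 0, 0]], [[0, 0, 1.2], [0, 0, 0]], [[0, 0, 1.2], [0, 0, 0]], [[0, 0, 1.2], [0, 0, 0]], [[0, 0, 1.2], [0, 0, 0]], [[0, 0, 1], [0, 0, 0]], [[0, 0, 0.5], [0, 0, 0]], [[0, 0, 0], [0, 0, 0]]]'

```text
clock: 17.25
tool_pos: [0.5084, 0.2715, 0.181]
eef_rot: [0.013, 1.0, 0.0, 0.001]
contact_force: [1.0, -1.2, -0.1]
opening: 0.203
finger_force: 25.0
```

Call:
step_arm --increments '[[[0, -1, 0], [0, 0, 0]], [[0, -2, 0], [0, 0, 0]], [[0, -3, 0], [0, 0, 0]], [[0, -3.5, 0], [0, 0, 0]], [[-0.2, -4, 0], [0, 0, 0]], [[-0.2, -4, 0], [0, 0, 0]], [[-0.2, -4, 0], [0, 0, 0]], [[-0.2, -3.5, 0], [0, 0, 0]], [[-0.1, -2.5, 0], [0, 0, 0]], [[0, -1.2, 0], [0, 0, 0]]]'

```text
clock: 18.25
tool_pos: [0.4977, -0.0197, 0.1795]
eef_rot: [0.015, 1.0, -0.001, -0.001]
contact_force: [-0.0, 0.8, -1.2]
opening: 0.203
finger_force: 25.0
```

Run:
```python
from h import *
p,d=save("scene","scene3"); s=r.get_state(); print(s["tool_pos"],s["contact_force"])
im=p[:,:,::-1]; u,v=map(int,proj("scene",s["tool_pos"]-[0,0,.0755])); print(u,v)
c=cv2.resize(im[v-80:v+40,u-80:u+80],(800,600),interpolation=cv2.INTER_CUBIC);cv2.imwrite("pics/c3.png",c)
```

```text
[ 0.49806102 -0.02044377  0.17959328] [-0.15691798 -0.89829954 -0.52761741]
340 219
```

View pics/c3.png

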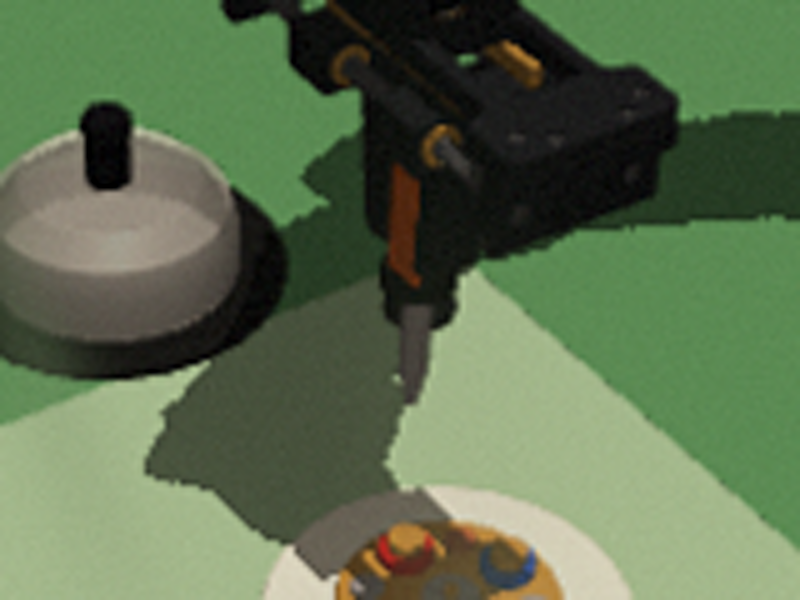

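The probe hangs upright, and its tip shows at about scene pixel (342,219). I'll compare the tip and the red button within the same camera.

Run:
```python
from h import *
s=r.get_state()
print("tip pred",proj("scene",s["tool_pos"]-[0,0,.0755]))
for n,X in dict(red=(.499,-.016,.034),yel=(.497,.0437,.034),blue=(.4677,.0128,.034)).items(): print(n,proj("scene",X))
im=cv2.imread("pics/scene2.png");hsv=cv2.cvtColor(im,cv2.COLOR_BGR2HSV);H,S,V=[hsv[...,i].astype(int) for i in range(3)]
for n,X in dict(red=(.499,-.016,.025),yel=(.497,.0437,.025),blue=(.4677,.0128,.025)).items():
    u,v=proj("scene",X);yy,xx=np.mgrid[:480,:640];near=(abs(xx-u)<10)&(abs(yy-v)<10)
    m={"red":((H<8)|(H>172))&(S>140),"blue":(H>100)&(H<135)&(S>70),"yel":(H>24)&(H<34)&(S>150)}[n]&near
    ys,xs=np.nonzero(m);print(n,(round(u,1),round(v,1)),"u range mid",(xs.min()+xs.max())/2,xs.min(),xs.max(),ys.min(),ys.max())
```

```text
tip pred (np.float64(340.5725780314803), np.float64(219.56751414244349))
red (np.float64(339.9086193721113), np.float64(246.6356266477651))
yel (np.float64(358.1112935393445), np.float64(263.9681175631424))
blue (np.float64(360.4940828987843), np.float64(249.15622855750658))
red (np.float64(339.7), np.float64(249.7)) u range mid 340.5 335 346 247 253Traceback (most recent call last):
  File "<stdin>", line 9, in <module>
    return umr_minimum(a, axis, None, out, keepdims, initial, where)
ValueError: zero-size array to reduction operation minimum which has no identity
```

Tip and button both agree with their predictions to about 1 px. Moving over red.

Call:
step_arm --increments '[[[0.1, 0.25, -0.8], [0, 0, 0]], [[0, 0.2, -1], [0, 0, 0]], [[0, 0, -1.2], [0, 0, 0]], [[0, 0, -1.2], [0, 0, 0]], [[0, 0, -1], [0, 0, 0]], [[0, 0, -0.8], [0, 0, 0]], [[0, 0, -0.4], [0, 0, 0]], [[0, 0, -0.2], [0, 0, 0]], [[0, 0, 0], [0, 0, 0]], [[0, 0, 0], [0, 0, 0]]]'

```text
clock: 19.3
tool_pos: [0.5003, -0.0113, 0.1145]
eef_rot: [0.013, 1.0, 0.0, 0.0]
contact_force: [0.3, 0.9, -0.7]
opening: 0.202
finger_force: 25.0
```

Call:
step_arm --increments '[[[-0.1, -0.3, 0], [0, 0, 0]], [[0, -0.2, 0], [0, 0, 0]], [[0, 0, 0], [0, 0, 0]], [[0, 0, 0], [0, 0, 0]], [[0, 0, -0.2], [0, 0, 0]], [[0, 0, -0.2], [0, 0, 0]], [[0, 0, -0.1], [0, 0, 0]], [[0, 0, -0.1], [0, 0, 0]], [[0, 0, -0.1], [0, 0, 0]], [[0, 0, 0], [0, 0, 0]]]'

```text
clock: 20.3
tool_pos: [0.499, -0.0162, 0.1072]
eef_rot: [0.013, 1.0, 0.0, -0.0]
contact_force: [0.0, 0.4, 2.0]
opening: 0.202
finger_force: 25.0
```

Call:
step_arm --increments '[[[0, 0, -0.1], [0, 0, 0]], [[0, 0, 0], [0, 0, 0]], [[0, 0, 0], [0, 0, 0]], [[0, 0, 0], [0, 0, 0]], [[0, 0, 0], [0, 0, 0]], [[0, 0, 0], [0, 0, 0]], [[0, 0, 0], [0, 0, 0]], [[0, 0, 0], [0, 0, 0]], [[0, 0, 0], [0, 0, 0]], [[0, 0, 0], [0, 0, 0]]]'

```text
clock: 21.3
tool_pos: [0.4991, -0.0162, 0.1063]
eef_rot: [0.013, 1.0, 0.0, 0.0]
contact_force: [-1.1, -0.2, 3.6]
opening: 0.199
finger_force: 25.0
```

Call:
step_arm --increments '[[[0, 0, 0.5], [0, 0, 0]], [[0, 0, 1], [0, 0, 0]], [[0, 0, 1], [0, 0, 0]], [[0, 1, 0.5], [0, 0, 0]], [[-0.1, 2, 0], [0, 0, 0]], [[-0.1, 2, 0], [0, 0, 0]], [[0, 1, 0], [0, 0, 0]], [[0, 0, 0], [0, 0, 0]], [[0, 0, -1], [0, 0, 0]], [[0, 0, -0.7], [0, 0, 0]]]'

```text
clock: 22.3
tool_pos: [0.4968, 0.0424, 0.1184]
eef_rot: [0.014, 1.0, -0.001, -0.0]
contact_force: [0.3, 0.6, -0.0]
opening: 0.201
finger_force: 25.0
```

Call:
step_arm --increments '[[[0, 0, -0.4], [0, 0, 0]], [[0, 0, -0.2], [0, 0, 0]], [[0, 0, -0.1], [0, 0, 0]], [[0, 0, 0], [0, 0, 0]], [[0, 0, 0], [0, 0, 0]], [[0, 0, 0], [0, 0, 0]], [[0, 0, 0], [0, 0, 0]], [[0, 0, 0], [0, 0, 0]], [[0, 0, 0], [0, 0, 0]], [[0, 0, 0], [0, 0, 0]]]'

```text
clock: 23.3
tool_pos: [0.497, 0.0437, 0.1123]
eef_rot: [0.013, 1.0, 0.0, 0.0]
contact_force: [-0.3, -0.2, -0.2]
opening: 0.2
finger_force: 25.0
```

Call:
step_arm --increments '[[[0, 0, -0.2], [0, 0, 0]], [[0, 0, -0.1], [0, 0, 0]], [[0, 0, -0.1], [0, 0, 0]], [[0, 0, -0.1], [0, 0, 0]], [[0, 0, -0.1], [0, 0, 0]], [[0, 0, 0], [0, 0, 0]], [[0, 0, 0], [0, 0, 0]], [[0, 0, 0], [0, 0, 0]], [[0, 0, 0], [0, 0, 0]], [[0, 0, 0], [0, 0, 0]]]'

```text
clock: 24.3
tool_pos: [0.4971, 0.0437, 0.1063]
eef_rot: [0.013, 1.0, 0.0, 0.0]
contact_force: [-0.0, 0.4, 3.3]
opening: 0.201
finger_force: 25.0
```

Call:
step_arm --increments '[[[0, 0, 0], [0, 0, 0]], [[0, 0, 0], [0, 0, 0]], [[0, 0, 0], [0, 0, 0]], [[0, 0, 0], [0, 0, 0]], [[0, 0, 0], [0, 0, 0]], [[0, 0, 0.5], [0, 0, 0]], [[0, 0, 1], [0, 0, 0]], [[0, 0, 1], [0, 0, 0]], [[0, 0, 0.5], [0, 0, 0]], [[0, 0, 0], [0, 0, 0]]]'

```text
clock: 25.3
tool_pos: [0.4976, 0.0438, 0.1373]
eef_rot: [0.013, 1.0, 0.0, 0.001]
contact_force: [0.9, -0.2, -1.0]
opening: 0.199
finger_force: 25.0
```

Call:
step_arm --increments '[[[-0.5, -0.6, 0], [0, 0, 0]], [[-1, -1, 0], [0, 0, 0]], [[-1, -1, 0], [0, 0, 0]], [[-0.4, -0.5, 0], [0, 0, 0]], [[0, 0, 0], [0, 0, 0]], [[0, 0, -0.8], [0, 0, 0]], [[0, 0, -1], [0, 0, 0]], [[0, 0, -0.5], [0, 0, 0]], [[0, 0, -0.2], [0, 0, 0]], [[0, 0, 0], [0, 0, 0]]]'

```text
clock: 26.3
tool_pos: [0.4679, 0.013, 0.1107]
eef_rot: [0.012, 1.0, -0.0, -0.0]
contact_force: [0.2, 0.0, 0.4]
opening: 0.202
finger_force: 25.0
```

Call:
step_arm --increments '[[[0, 0, -0.1], [0, 0, 0]], [[0, 0, -0.1], [0, 0, 0]], [[0, 0, -0.1], [0, 0, 0]], [[0, 0, -0.1], [0, 0, 0]], [[0, 0, -0.1], [0, 0, 0]], [[0, 0, -0.1], [0, 0, 0]], [[0, 0, 0], [0, 0, 0]], [[0, 0, 0], [0, 0, 0]], [[0, 0, 0], [0, 0, 0]], [[0, 0, 0], [0, 0, 0]]]'

```text
clock: 27.3
tool_pos: [0.4682, 0.0128, 0.1053]
eef_rot: [0.013, 1.0, 0.0, 0.0]
contact_force: [0.7, -0.5, 3.2]
opening: 0.198
finger_force: 25.0
```

Holding on blue, then up. After that, back to above the stand.

Call:
step_arm --increments '[[[0, 0, 0], [0, 0, 0]], [[0, 0, 0], [0, 0, 0]], [[0, 0, 0], [0, 0, 0]], [[0, 0, 0], [0, 0, 0]], [[0, 0, 0], [0, 0, 0]], [[0, 0, 0.5], [0, 0, 0]], [[0, 0, 1.2], [0, 0, 0]], [[0, 0, 2], [0, 0, 0]], [[0, 0, 2], [0, 0, 0]], [[0, 0, 1.9], [0, 0, 0]]]'

```text
clock: 28.3
tool_pos: [0.4671, 0.0125, 0.1819]
eef_rot: [0.013, 1.0, -0.0, -0.001]
contact_force: [-0.5, 0.0, -1.3]
opening: 0.203
finger_force: 25.0
```

Call:
step_arm --increments '[[[0.5, 1.5, 0], [0, 0, 0]], [[0.5, 3, 0], [0, 0, 0]], [[0.5, 3.5, 0], [0, 0, 0]], [[0.5, 3.5, 0], [0, 0, 0]], [[0.5, 3.5, 0], [0, 0, 0]], [[0.5, 3.5, 0], [0, 0, 0]], [[0.5, 3, 0], [0, 0, 0]], [[0.5, 2.3, 0], [0, 0, 0]], [[0, 1.5, 0], [0, 0, 0]], [[0, 0.5, 0], [0, 0, 0]]]'

```text
clock: 29.3
tool_pos: [0.5071, 0.2721, 0.181]
eef_rot: [0.012, 1.0, 0.0, -0.001]
contact_force: [-0.2, -0.1, -1.1]
opening: 0.204
finger_force: 25.0
```

Call:
step_arm --increments '[[[0, 0, 0], [0, 0, 0]], [[0, 0, 0], [0, 0, 0]], [[0, 0, 0], [0, 0, 0]], [[0, 0, 0], [0, 0, 0]], [[0, 0, 0], [0, 0, 0]], [[0, 0, 0], [0, 0, 0]], [[0, 0, 0], [0, 0, 0]], [[0, 0, 0], [0, 0, 0]], [[0, 0, 0], [0, 0, 0]], [[0, 0, 0], [0, 0, 0]]]'

```text
clock: 30.3
tool_pos: [0.508, 0.2708, 0.1812]
eef_rot: [0.013, 1.0, 0.0, -0.0]
contact_force: [0.2, -0.9, -0.7]
opening: 0.199
finger_force: 25.0
```

Call:
step_arm --increments '[[[0, 0.1, -0.6], [0, 0, 0]], [[0, 0, -1], [0, 0, 0]], [[0, 0, -1.2], [0, 0, 0]], [[0, 0, -1.2], [0, 0, 0]], [[0, 0, -1.2], [0, 0, 0]], [[0, 0, -1.2], [0, 0, 0]], [[0, 0, -1], [0, 0, 0]], [[0, 0, -0.5], [0, 0, 0]], [[0, 0, -0.2], [0, 0, 0]], [[0, 0, 0], [0, 0, 0]]]'

```text
clock: 31.3
tool_pos: [0.5081, 0.2718, 0.1002]
eef_rot: [0.013, 1.0, 0.0, 0.0]
contact_force: [-0.9, 1.2, -0.7]
opening: 0.198
finger_force: 25.0
```

Call:
step_arm --increments '[[[0, 0, -0.1], [0, 0, 0]], [[0, 0, -0.1], [0, 0, 0]], [[0, 0, -0.1], [0, 0, 0]], [[0, 0, -0.1], [0, 0, 0]], [[0, 0, 0], [0, 0, 0]], [[0, 0, 0], [0, 0, 0]], [[0, 0, 0], [0, 0, 0]], [[0, 0, 0], [0, 0, 0]], [[0, 0, 0], [0, 0, 0]], [[0, 0, 0], [0, 0, 0]]]'

```text
clock: 32.3
tool_pos: [0.5081, 0.2717, 0.0963]
eef_rot: [0.013, 1.0, 0.0, 0.0]
contact_force: [-0.5, -0.7, -0.4]
opening: 0.201
finger_force: 25.0
```

Call:
step_arm --increments '[[[0, 0, -0.05], [0, 0, 0]], [[0, 0, -0.05], [0, 0, 0]], [[0, 0, -0.05], [0, 0, 0]], [[0, 0, 0], [0, 0, 0]], [[0, 0, 0], [0, 0, 0]], [[0, 0, 0], [0, 0, 0]], [[0, 0, 0], [0, 0, 0]], [[0, 0, 0], [0, 0, 0]], [[0, 0, 0], [0, 0, 0]], [[0, 0, 0], [0, 0, 0]]]'

```text
clock: 33.3
tool_pos: [0.5081, 0.2717, 0.0952]
eef_rot: [0.013, 1.0, 0.0, 0.0]
contact_force: [-1.4, -0.2, 5.1]
opening: 0.202
finger_force: 25.0
```

The collar is seated at the original height, with 5 N. Releasing and rising.

Call:
step_arm --increments '[[[0, 0, 0.03], [0, 0, 0]], [[0, 0, 0], [0, 0, 0]], [[0, 0, 0], [0, 0, 0]], [[0, 0, 0], [0, 0, 0]], [[0, 0, 0], [0, 0, 0]], [[0, 0, 0], [0, 0, 0]], [[0, 0, 0], [0, 0, 0]], [[0, 0, 0], [0, 0, 0]], [[0, 0, 0], [0, 0, 0]], [[0, 0, 0], [0, 0, 0]]]' --fingers 1

```text
clock: 34.3
tool_pos: [0.508, 0.2717, 0.095]
eef_rot: [0.013, 1.0, 0.0, -0.0]
contact_force: [-0.2, -0.3, 0.8]
opening: 0.998
finger_force: 0.0
```

Call:
step_arm --increments '[[[0, 0, 0.5], [0, 0, 0]], [[0, 0, 1], [0, 0, 0]], [[0, 0, 1], [0, 0, 0]], [[0, 0, 1.5], [0, 0, 0]], [[0, 0, 1.5], [0, 0, 0]], [[0, 0, 1.5], [0, 0, 0]], [[0, 0, 2], [0, 0, 0]], [[0, 0, 2], [0, 0, 0]], [[0, 0, 1.5], [0, 0, 0]], [[0, 0, 0], [0, 0, 0]]]'

```text
clock: 35.3
tool_pos: [0.5093, 0.2727, 0.223]
eef_rot: [0.013, 1.0, 0.002, 0.002]
contact_force: [0.4, 0.3, -0.3]
opening: 1.0
finger_force: 0.0
```

Call:
step_arm --increments '[[[-2, 3, 0], [0, 0, 0]], [[-2, 3.5, 0], [0, 0, 0]], [[-2, 3.5, 0], [0, 0, 0]], [[-2, 3.5, 0], [0, 0, 0]], [[-2, 3.5, 0], [0, 0, 0]], [[-1, 2, 0], [0, 0, 0]], [[0, 0, 0], [0, 0, 0]], [[0, 0, 0], [0, 0, 0]], [[0, 0, 0], [0, 0, 0]], [[0, 0, 0], [0, 0, 0]]]'

```text
clock: 36.3
tool_pos: [0.3995, 0.4598, 0.2199]
eef_rot: [0.014, 1.0, -0.001, 0.0]
contact_force: [0.3, -0.5, -0.9]
opening: 0.999
finger_force: 0.0
```

Run:
```python
from h import *
p,d=save("scene","scene4"); q,d=save("top","top4")
cv2.imwrite("pics/c4.png",np.hstack([cv2.resize(q[120:400,110:540,::-1],(430,280)),cv2.resize(p[290:390,390:490,::-1],(280,280))]))
```

```text
(no output)
```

View pics/c4.png

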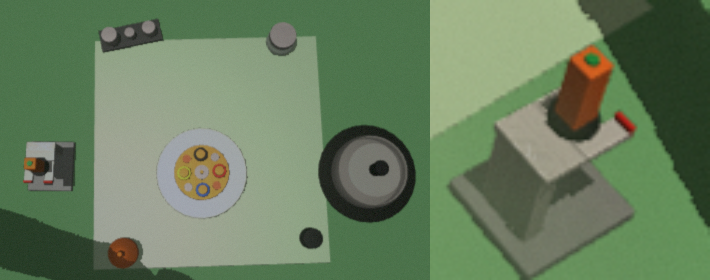

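The probe hangs upright in the fork, at crop pixel (585,90). The dome is wholly on the mat at (370,172), and the bystanders haven't moved. Handing in.

```bash
python3 -c "
from plant import r
print(r.finish_job())"
```

```text
the job is handed in; nothing more can be done
None
```

The job is handed in at about 36 s: the dome stands upright on the mat, red, yellow and blue were each pressed in that order to an estimated 3 mm or so and held for over half a second, the black contact was never pressed, and the probe is back in its fork.

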